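Roll a sample tube up the reader's gutter into its catches and start the scan

ROBOT

A 6-joint arm with a two-finger parallel gripper is mounted at the origin on a cart in front of the work surface, level with it; the furniture and walls round the work are solid. World frame = base frame: x ahead of the robot, y to its left, z up, the work surface at z = 0. Lengths are in m, angles in rad, forces in N, time in s.
With the tool pointing down it reaches from about 0.325 to 0.85 m from the base axis. Payload 15.5 kg.
Tool frame: the origin (TCP) lies midway between the tips of the shut fingers; the grasp point (between the pads) lies 19 mm behind it (hold_point_z is the distance from the TCP to the grasp point, in m); z points along the fingers, y is the line along which they close (so a half turn about z gives the same grasp; the last joint's range is limited). The gripper opens to 91 mm and grips with 3 to 60 N. Pads are 32 mm wide; open, the fingers measure 118 mm over their backs; the gripper's body (76 mm by 178 mm) begins 60 mm behind the grasp point.
Start: joints at [1.173, 0.494, 1.345, -0, 1.302, -0.096], TCP at [0.186, 0.597, 0.214] pointing down, gripper open.
Joint ranges: [-2.91, 2.91], [-0.82, 2.16], [0.22, 2.67], [-1.22, 4.37], [0.12, 2.79], [-3.08, 3.08]. Speed limits (rad/s): [1.89, 1.89, 2.57, 3.01, 3.01, 3.01].

INTERFACE

Orientations are given as [roll, pitch, yaw] about the fixed x, y, z axes, in that order (R = Rz(yaw) Ry(pitch) Rx(roll)).
In Python, from bench import state, grab_frame, camera_params, hand_in, hold_point_z gives the robot as it stands. The module is installed in compiled form; this text tells all that it offers.
- The arm moves only by the tool step_arm, never from a script. Its argument "plan" is a list of rows, each a list of 6 numbers: the shift along the tool's x, y, z normalised to -1 to 1, where 1 is 0.04 m, then the turn, a rotation vector about the tool's x, y, z normalised to -1 to 1, where 1 is 5 degrees. In form: [[tx, ty, tz, ax, ay, az], ...]. A call has 1 to 10 rows; each row shifts and turns the commanded pose from where the row before left it, along the tool's axes as they then stand; what a row does not reach is not made up. A row lasts 1/8 s, in which the tool goes at most 62.5 mm and 10.7 degrees, less where a joint would pass 70% of its speed; a pose out of reach is approached as far as the arm can. A call with a number of a shift or a turn outside -1 to 1 is refused whole. A call with a gripper value outside its range is refused whole. "gripper" is the finger opening in mm, from 0 to 91.2, set as the call begins (left out, the last holds). The fingers move at their own pace and stop on an object; the grip force is fixed at half the most. Time passes only in rows, so rows that do not move let the fingers close. It gives the time, the measured TCP pose, the force, the opening and the grip force at its end, in the units of the state.
- state(): the state, without advancing time (a new reading comes with each control period).
- grab_frame(name): name is "side" or "top"; returns (picture, depth): 420x560x3 uint8, red, green, blue; 420x560 float32, m along the optical axis (not along the pixel's ray), 0 where there is no reading.
- camera_params(name): a dict with "vertical_fov" (degrees; the focal length in pixels is half the picture's height over the tangent of half this angle, whatever the lens; pixels are square), "cx", "cy" (the principal point, pixels), "eye" and "rotation" of the camera in the world. Camera axes: x right, y up, looking along -z (the intrinsics and any distortion apply to the point x, -y, -z); pixel columns grow to the right and rows downward; lengths in m; the calibration is good to about 2 mm. A picture is of the moment at which its call begins. camera_params takes no time and is no camera call.
- hand_in(): hands the job in; it is judged then, once.
The state is a dict: "clock": time; "joints": joint angles; "joint_vel": joint speeds; "effort": joint torques, N m; "ee_pos": TCP position; "orientation": TCP orientation; "wrist_force": force on the tool from outside, world axes, zero at the start; "moment": the same for the moment, N m; "width": finger opening in m; "finger_force": force on a finger pad.
Only numpy, scipy, OpenCV 4.12 (cv2) and the standard library are available. Lean on these libraries where they do the work, as an engineer would, in place of code of your own. Each camera call takes 0.05 s, during which the arm holds its last target. There are 200 camera calls.

TASK

Roll the empty tube that lies at the low end of the reader's sloping gutter gently up the slope until both orange catches have dropped behind it and keep it from rolling back. Then press the green scan key on top of the reader fully down and let it go. Only push with the fingertips: do not pick the tube up, do not press the key before the tube is caught, and leave the tube rack with its tubes, the well plate, the cup and the pen alone.

Things in the scene. Friction and masses are not known exactly. Their poses are not given: they have to be found in the camera images.
- reader: Tube reader, fixed to the worktop: grey foot 236 x 142 mm, white housing (70 x 142 mm, top 85 mm above the worktop) at its far end, sloping gutter with a dark floor before it. Origin: on the worktop under the middle of the foot; x points from the open low end of the gutter to the housing, z up.
- gutter: Gutter with dark steel floor and pale aluminium walls, open above, climbing at 10 degrees to the stop plate. Its frame is tilted with it: x up the slope, y level and to the left seen up the slope (along the lying tube), z square off the floor. Origin on the floor's surface, 13.6 mm before the stop plate: a tube with its axis at x = 0 touches the stop. Floor from x = -123 to 14 mm. A tube let go below the catches rolls back down.
- gutter_low (a point): On the gutter's floor at its open low end (gutter frame x = -123, y = 5 mm). Two end posts 12 mm high (x = -123 to -119 mm; y = 46 to 55 and -40 to -30 mm) keep the tube from rolling out; between them (76 mm) it is open, so fingers can come in behind the tube. Side walls 22 mm high, inner faces at y = 55.5 and -63.5 mm. Right of y = -41 mm the floor is sunk 8 mm for the cap.
- gutter_stop (a point): Middle of the upper edge of the black, rigid stop plate (30 mm high, face towards the low end, at x = 13.6 mm in the gutter frame). The catches hang 12 mm inside the tube's ends, at y = 44 to 50 and -37 to -31 mm, on pins at x = -38, z = 38 mm that run out to the side walls. Between y = -31 and 42 mm nothing stands over the gutter, so fingers can follow the tube to the stop.
- sample_tube: The empty 50 ml tube with blue screw cap to be rolled, 113 mm long, about 22 g. Body 27.2 mm in diameter and 98 mm long, cap 34.4 mm in diameter. Origin: centre of its foot end (the end without cap); z along its axis towards the cap. It lies across the gutter with the cap to the right (-y of the gutter).
- tube_mid (a point): Point on the tube's axis, 52 mm from the foot end: in the gutter's frame near x = -105, y = 0, z = 13.6 mm at the start; between x = -8 and 0 when it is caught. It turns with the tube as that rolls.
- catch_left (a joint): Left orange catch: a 26 mm arm hinged at its upper end, slanting down up the slope. 0 rad = at rest; a tube rolled up lifts it easily (to about 0.8 rad) and passes beneath; it falls back to 0 behind the tube once the tube is within 3 mm of the stop plate, and the tube can then come back about 7 mm at most.
- catch_right (a joint): Right orange catch, the same.
- scan_key (a joint): Travel of the green round scan key, 24 mm in diameter, in its black collar on the housing's top: 0 m up, 0.006 m fully down, which takes 4 N from above; it springs back.
- scan_key_top (a point): Middle of the key's top face, about 100 mm above the worktop; the key moves straight down.
- tube_rack: Green tube rack, 116 x 190 x 66 mm, left of the reader, with four capped tubes in it that stand 117 mm above the worktop; leave alone. Origin: centre of its underside.
- plate: White 96-well plate, 85 x 128 x 15 mm, lying right of the gutter; leave alone. Origin: centre of its underside.
- cup: Small white cup upside down, 31 mm wide, 32 mm high, right of the reader; leave alone. Origin: centre of its underside.
- pen: Pen with red cap, 138 mm long, 11 mm thick, lying right of the reader; leave alone. Origin: under its middle.
- rack_tube_a: One of the four capped tubes standing in the rack, 113 mm tall; leave alone. Origin: centre of its foot.
- rack_tube_b: One of the four capped tubes standing in the rack, 113 mm tall; leave alone. Origin: centre of its foot.
- rack_tube_c: One of the four capped tubes standing in the rack, 113 mm tall; leave alone. Origin: centre of its foot.
- rack_tube_d: One of the four capped tubes standing in the rack, 113 mm tall; leave alone. Origin: centre of its foot.

How it is judged:
By the outcome, as a careful person would: the job done as asked, in the order asked, and still so for the second after the job is handed in, with the robot touching nothing.
It also fails if it takes over 48 s, if anything falls off the work surface, if the arm or the gripper's body presses on something with over 40 N, if the wrist force passes 120 N, or if a joint passes its speed limit or range.

## Working session

There is one attempt and no reset: what is moved stays moved. The work goes in short steps, Python scripts to look and compute and a tool call to move; the robot and the scene stay as the last step left them, time stands still between calls to the robot, and variables do not carry over. Pictures are saved under pics/ and viewed, at most 10 in all, crops included, and the job is handed in when it is done.

Besides the shell and the picture viewer there is one more tool, called after ">>>" by a JSON object that holds its "method" and its "body". step_arm: Moves the arm, as the interface text tells. Its arguments: {"type":"object","properties":{"plan":{"type":"array","items":{"type":"array","items":{"type":"number"}}},"gripper":{"type":"number"}},"required":["plan"]}

```bash
mkdir -p pics
cat > h.py <<'E'
import numpy as np, cv2
from bench import *
def K(n):
    p=camera_params(n); f=210/np.tan(np.radians(p['vertical_fov'])/2); return p,f
def save(n,fn):
    im,d=grab_frame(n); cv2.imwrite(f'pics/{fn}.png',im[:,:,::-1]); np.save(f'pics/{fn}.npy',d); return im,d
def cloud(n,d):
    p,f=K(n); v,u=np.mgrid[0:420,0:560]
    c=np.stack([(u-p['cx'])/f*d,-(v-p['cy'])/f*d,-d],-1)
    return c@np.array(p['rotation']).T+np.array(p['eye'])
E
python3 - <<'E'
from h import *
for n in('side','top'):
    print(camera_params(n)); save(n,n+'0')
print(state(), hold_point_z)
E
```

```text
{'vertical_fov': 49.65432462380789, 'cx': 282.7528101484832, 'cy': 208.81016637887103, 'eye': array([ 0.1972966 , -0.63108809,  0.54042045]), 'rotation': array([ 1.06974938,  0.01364645, -0.46891926])}
{'vertical_fov': 47.99135063901973, 'cx': 273.61230204705765, 'cy': 209.74834016610103, 'eye': array([0.41208082, 0.10272876, 1.34146829]), 'rotation': array([ 1.48486772e-01,  1.36892056e-03, -1.59015426e+00])}
{'clock': 0.1, 'joints': array([ 1.17253427e+00,  4.94109148e-01,  1.34606427e+00, -3.81412369e-05,
        1.30246814e+00, -9.54846814e-02]), 'joint_vel': array([ 0.00021261, -0.00195689, -0.00179038, -0.00041584,  0.00130498,
        0.00145198]), 'effort': array([-7.96929744e-04, -8.80236912e+01, -3.82547843e+01,  7.07203313e-02,
        4.81125014e-02,  1.97177826e-05]), 'ee_pos': array([0.18622942, 0.59626437, 0.21340694]), 'orientation': array([-3.14054502e+00, -6.34036120e-05,  2.83882538e+00]), 'wrist_force': array([-0.43936288,  0.34428827, -0.92853179]), 'moment': array([0.03445099, 0.01817428, 0.02280721]), 'finger_force': 0.0, 'width': 0.09139736543887082} 0.0188
```

```bash
cat >> h.py <<'E'
from scipy.spatial.transform import Rotation as R
def cloud(n,d):
    p,f=K(n); v,u=np.mgrid[0:420,0:560]
    c=np.stack([(u-p['cx'])/f*d,-(v-p['cy'])/f*d,-d],-1)
    return c@R.from_euler('xyz',p['rotation']).as_matrix().T+np.array(p['eye'])
E
python3 - <<'E'
from h import *
for n in('side','top'):
    d=np.load(f'pics/{n}0.npy'); c=cloud(n,d)
    for v in(60,200,330,400):
        print(n,v,[c[v,u].round(3).tolist() for u in (100,280,450)])
E
```

```text
side 60 [[0.428, 1.775, 0.133], [1.322, 1.636, 0.069], [1.526, 0.637, 0.209]]
side 200 [[0.299, 2.128, -0.754], [0.597, 0.186, 0.065], [0.961, 0.03, 0.046]]
side 330 [[0.143, 0.932, -0.757], [0.443, -0.119, -0.001], [0.693, -0.251, -0.001]]
side 400 [[0.098, 0.583, -0.758], [0.381, -0.243, -0.001], [0.592, -0.352, -0.001]]
top 60 [[1.081, 0.617, -0.002], [1.019, 0.075, 0.102], [1.058, -0.439, 0.002]]
top 200 [[0.634, 0.566, 0.095], [0.641, 0.082, -0.003], [0.63, -0.407, 0.004]]
top 330 [[0.214, 0.861, -0.755], [0.199, 0.082, -0.758], [0.183, -0.66, -0.773]]
top 400 [[-0.078, 0.855, -0.765], [0.093, 0.094, 0.009], [-0.105, -0.634, -0.762]]
```

View pics/top0.png

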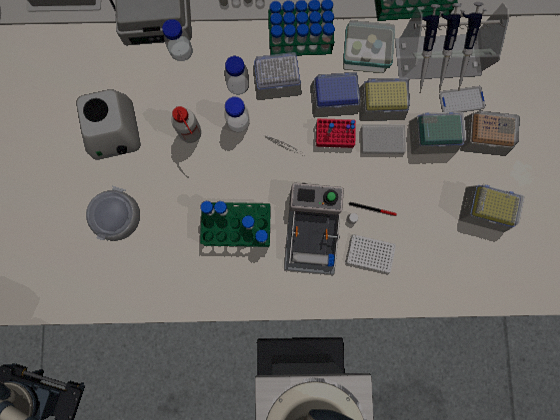

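View pics/side0.png

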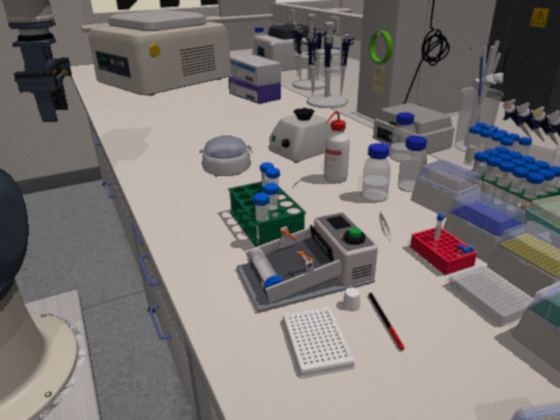

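The top view shows the reader at about u 286–344, v 183–273: key at (331,197), tube at (312,258) with its cap on the right, rack on the left, plate, cup and pen on the right. Next I measure these.

Run:
```python
from h import *
im=cv2.imread('pics/top0.png')
cv2.imwrite('pics/crop.png',cv2.resize(im[175:280,195:405],None,fx=3.8,fy=3.8,interpolation=cv2.INTER_CUBIC)[:600])
for n in('top','side'):
    im=cv2.imread(f'pics/{n}0.png'); d=np.load(f'pics/{n}0.npy'); c=cloud(n,d)
    hsv=cv2.cvtColor(im,cv2.COLOR_BGR2HSV)
    reg=(c[...,0]>.35)&(c[...,0]<.75)&(c[...,1]>-.12)&(c[...,1]<.13)&(c[...,2]>-.01)&(c[...,2]<.2)
    H,S,V=[hsv[...,i].astype(int) for i in range(3)]
    for nm,m in dict(green=(H>45)&(H<80)&(S>120)&(V>50)&(c[...,2]>.09),blue=(H>98)&(H<125)&(S>140)&(V>70),orange=(H>5)&(H<20)&(S>150)&(V>90)).items():
        m=m&reg; k,l,st,ce=cv2.connectedComponentsWithStats(m.astype(np.uint8))
        for i in range(1,k):
            if st[i,4]>=5: q=c[l==i]; print(n,nm,st[i].tolist(),np.median(q,0).round(4),q.min(0).round(3),q.max(0).round(3))
    m=reg&(c[...,2]>.08)
    hs=reg&(c[...,2]>.078)&(c[...,2]<.092)
    p=c[hs][:,:2].astype(np.float32); print(n,'housing',cv2.minAreaRect(p),p.shape, np.median(c[hs][:,2]))
    r=reg&(c[...,2]>.006)&(c[...,0]<.66)&(abs(c[...,1]-.01)<.085)
    p=c[r][:,:2].astype(np.float32); print(n,'foot',cv2.minAreaRect(p))
```

```text
top green [327, 192, 9, 9, 61] [ 0.631  -0.0524  0.1062] [ 0.62  -0.065  0.095] [ 0.642 -0.041  0.111]
top blue [263, 230, 5, 11, 41] [0.5292 0.127  0.1167] [0.516 0.119 0.063] [0.543 0.13  0.122]
top blue [328, 254, 6, 13, 65] [ 0.4635 -0.0521  0.0551] [ 0.449 -0.063  0.012] [ 0.482 -0.044  0.061]
top orange [296, 226, 2, 11, 20] [0.5437 0.0407 0.075 ] [0.528 0.038 0.059] [0.558 0.043 0.089]
top orange [326, 229, 2, 11, 16] [ 0.5296 -0.0401  0.0816] [ 0.518 -0.041  0.061] [ 0.548 -0.037  0.085]
top housing ((0.595313310623169, -0.011975407600402832), (0.1417679637670517, 0.14715541899204254), 83.53082275390625) (1215, 2) 0.08532547566951876
top foot ((0.5115691423416138, 0.009919784963130951), (0.1662227362394333, 0.29970479011535645), 88.82868194580078)
side green [348, 227, 14, 11, 107] [ 0.6269 -0.0592  0.1054] [ 0.618 -0.066  0.096] [ 0.644 -0.045  0.108]
side blue [255, 195, 14, 10, 108] [0.5244 0.1213 0.1135] [0.511 0.115 0.104] [0.541 0.13  0.119]
side blue [264, 276, 19, 12, 128] [ 0.4595 -0.0575  0.0537] [ 0.447 -0.064  0.031] [ 0.49  -0.026  0.058]
side orange [281, 230, 8, 4, 20] [0.5321 0.0384 0.081 ] [0.525 0.036 0.027] [0.579 0.114 0.086]
side orange [289, 233, 7, 6, 18] [0.5486 0.0374 0.0656] [0.543 0.034 0.023] [0.583 0.111 0.074]
side orange [297, 251, 8, 6, 23] [ 0.5232 -0.0422  0.0817] [ 0.517 -0.044  0.075] [ 0.531 -0.038  0.086]
side orange [306, 255, 6, 5, 12] [ 0.5417 -0.0428  0.0666] [ 0.537 -0.045  0.042] [ 0.558 -0.002  0.071]
side housing ((0.585136353969574, 0.018216922879219055), (0.20503324270248413, 0.16888728737831116), 83.19556427001953) (1490, 2) 0.08560616664937146
side foot ((0.5478878617286682, -0.009211592376232147), (0.14223678410053253, 0.23274868726730347), 83.91049194335938)
```

View pics/crop.png

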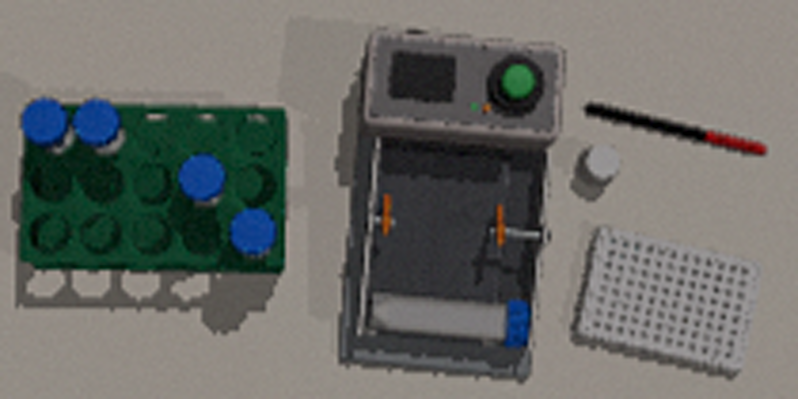

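The crop shows a reader yaw of about −6.5°. The tube lies at the low end, the catches sit at crop (387,213) and (500,224), and the key is at (517,80). I'll refine the gutter pose with ray–plane intersections and triangulation.

```bash
cat >> h.py <<'E'
def ray(n,u,v):
    p,f=K(n); d=np.array([(u-p['cx'])/f,-(v-p['cy'])/f,-1.])
    return np.array(p['eye']),R.from_euler('xyz',p['rotation']).as_matrix()@d
def atz(n,uv,z):
    return np.array([ (lambda e,d: e+d*(z-e[2])/d[2])(*ray(n,u,v)) for u,v in uv])
def tri(a,b):
    A=[];B=[]
    for n,uv in (('top',a),('side',b)):
        e,d=ray(n,*uv); d/=np.linalg.norm(d); P=np.eye(3)-np.outer(d,d); A.append(P);B.append(P@e)
    x,r,_,_=np.linalg.lstsq(np.vstack(A),np.hstack(B),rcond=None); return x,np.sqrt(r)
E
python3 - <<'E'
from h import *
C={}
for n in('top','side'):
    im=cv2.imread(f'pics/{n}0.png'); d=np.load(f'pics/{n}0.npy'); c=cloud(n,d)
    H,S,V=[x.astype(int) for x in cv2.split(cv2.cvtColor(im,cv2.COLOR_BGR2HSV))]
    base=(c[...,0]>.35)&(c[...,0]<.75)&(abs(c[...,1]-.005)<.085)
    def cen(m):
        k,l,st,ce=cv2.connectedComponentsWithStats((m&base).astype(np.uint8)); i=1+st[1:,4].argmax(); return ce[i]
    C[n,'key']=cen((H>45)&(H<80)&(S>120)&(c[...,2]>.09)); C[n,'cap']=cen((H>98)&(H<125)&(S>120)&(c[...,0]<.5))
    m=base&(c[...,0]>.58)&(c[...,2]>.079)&(c[...,2]<.093); v,u=np.nonzero(m)
    q=atz(n,np.c_[u,v],.085)[:,:2]; print(n,'housing',cv2.minAreaRect(q.astype(np.float32)))
    # floor heights along reader axis
    yaw=np.radians(-6.5); ex=np.array([np.cos(yaw),np.sin(yaw)]); ey=np.array([-ex[1],ex[0]])
    k0=np.array([.632,-.053]); 
    X=(c[...,:2]-k0)@ex; Y=(c[...,:2]-k0)@ey
    for y in(.04,.06,.075):
        print(n,'z prof y',y,[(round(x*1000),round(float(np.median(c[...,2][(abs(X-x)<.005)&(abs(Y-y)<.006)]))*1000,1) if ((abs(X-x)<.005)&(abs(Y-y)<.006)).any() else None) for x in np.arange(-.22,.04,.01)])
for k in('key','cap'): print(k,C['top',k],C['side',k],tri(C['top',k],C['side',k]))
E
```

```text
top housing ((0.62591952085495, -0.012727133929729462), (0.13598302006721497, 0.0843304768204689), 84.2585220336914)
top z prof y 0.04 [(-220, -1.1), (-210, 0.0), (-200, 8.6), (-190, 11.2), (-180, 26.4), (-170, 52.6), (-160, 54.0), (-150, 32.0), (-140, 31.4), (-130, 34.0), (-120, 35.2), (-110, 36.9), (-100, 38.6), (-90, 40.8), (-80, 42.9), (-70, 42.7), (-60, 45.1), (-50, 48.9), (-40, 65.6), (-30, 84.7), (-20, 86.7), (-10, 86.2), (0, 87.0), (10, 87.1), (20, 86.4), (30, 84.4)]
top z prof y 0.06 [(-220, -1.2), (-210, -0.3), (-200, 9.5), (-190, 9.6), (-180, 15.6), (-170, 53.0), (-160, 52.4), (-150, 30.4), (-140, 33.0), (-130, 33.9), (-120, 36.3), (-110, 35.2), (-100, 37.7), (-90, 41.2), (-80, 42.4), (-70, 44.4), (-60, 47.1), (-50, 73.7), (-40, 59.0), (-30, 85.5), (-20, 87.1), (-10, 88.2), (0, 87.4), (10, 86.9), (20, 85.8), (30, 82.1)]
top z prof y 0.075 [(-220, -0.6), (-210, -0.8), (-200, 8.1), (-190, 11.1), (-180, 44.0), (-170, 53.8), (-160, 53.1), (-150, 30.2), (-140, 30.9), (-130, 34.0), (-120, 35.1), (-110, 37.3), (-100, 38.7), (-90, 40.6), (-80, 42.8), (-70, 45.5), (-60, 45.7), (-50
[... 873 characters left out ...]
 (-30, 85.6), (-20, 86.9), (-10, 87.3), (0, 87.4), (10, 88.1), (20, 86.1), (30, 83.3)]
side z prof y 0.075 [(-220, 0.1), (-210, 0.1), (-200, 9.8), (-190, 11.1), (-180, 26.5), (-170, 54.5), (-160, 53.1), (-150, 31.5), (-140, 32.3), (-130, 34.2), (-120, 35.8), (-110, 39.3), (-100, 40.0), (-90, 41.5), (-80, 43.1), (-70, 44.7), (-60, 46.4), (-50, 61.6), (-40, 77.1), (-30, 85.6), (-20, 86.3), (-10, 87.4), (0, 87.6), (10, 87.5), (20, 86.2), (30, 82.7)]
key [330.87323944 196.28169014] [354.216 232.544] (array([ 0.63117332, -0.05285864,  0.09901118]), array([0.00026968]))
cap [330.74324324 259.98648649] [272.36296296 280.53333333] (array([ 0.46336507, -0.05208293,  0.04890464]), array([0.00083132]))
```

>>> {"method": "step_arm", "body": {"plan": [[0,0,0,0,0,-1],[0,0,0,0,0,-1],[0,0,0,0,0,-0.16],[-0.5,-1,0,0,0,0],[-0.5,-1,0,0,0,0],[-0.5,-1,0,0,0,0],[-0.5,-1,0,0,0,0],[-0.5,-1,0,0,0,0],[-0.5,-1,0,0,0,0],[-0.5,-1,0,0,0,0]], "gripper": 20}}

```text
clock: 1.35
ee_pos: [0.2938, 0.3011, 0.214]
orientation: [3.141, 0.0, 3.026]
wrist_force: [0.1, 0.3, -0.7]
width: 0.0198
finger_force: 0.0
```

>>> {"method": "step_arm", "body": {"plan": [[-0.5,-1,0,0,0,0],[-0.5,-1,0,0,0,0],[-0.5,-1,0,0,0,0],[-0.5,-1,0,0,0,0],[-0.5,-1,0,0,0,0],[-0.5,-1,0,0,0,0],[-0.5,-0.9,0,0,0,0],[0,0,0,0,0,0],[0,0,0,0,0,0]]}}

```text
clock: 2.48
ee_pos: [0.4007, 0.0125, 0.2138]
orientation: [3.141, -0.001, 3.026]
wrist_force: [-0.1, -0.7, -0.6]
width: 0.0203
finger_force: 0.0
```

>>> {"method": "step_arm", "body": {"plan": [[0,0,1,0,0,0],[0,0,1,0,0,0],[0,0,1,0,0,0],[0,0,1,0,0,0],[0,0,0.5,0,0,0],[0,0,0,0,0,0],[-0.25,0,0,0,0,0],[-0.25,0,0,0,0,0],[0,0,0,0,0,0]]}}

```text
clock: 3.6
ee_pos: [0.4228, 0.0098, 0.0346]
orientation: [-3.142, 0.003, 3.027]
wrist_force: [-0.1, -0.3, 0.0]
width: 0.0202
finger_force: 0.0
```

Run:
```python
from h import *
im,d=save('side','s1'); im=im[:,:,::-1]; a=cv2.resize(im[200:310,220:390],None,fx=4.5,fy=4.5,interpolation=cv2.INTER_CUBIC); cv2.imwrite('pics/s1c.png',a)
print(state()['ee_pos'],state()['wrist_force'])
```

```text
[0.42178481 0.00988152 0.03440886] [-0.58533075 -0.2200708  -0.32092727]
```

View pics/s1c.png

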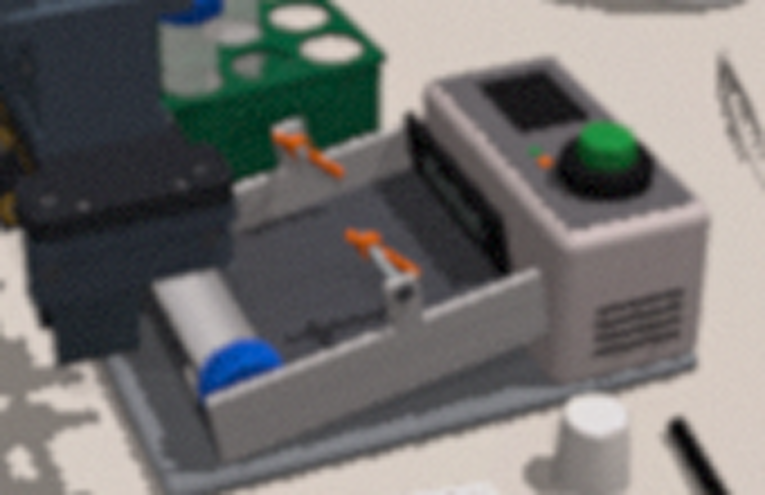

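Fingers are behind the tube, about 18 mm short of contact. Tube, catches and key all look as expected. Now I push slowly along the slope.

>>> {"method": "step_arm", "body": {"plan": [[-0.1,0,0,0,0,0],[-0.1,0,0,0,0,0],[-0.1,0,0,0,0,0],[-0.1,0,0,0,0,0],[-0.1,0,-0.018,0,0,0],[-0.1,0,-0.018,0,0,0],[-0.1,0,-0.018,0,0,0],[-0.1,0,-0.018,0,0,0],[-0.1,0,-0.018,0,0,0],[-0.1,0,-0.018,0,0,0]]}}

```text
clock: 4.9
ee_pos: [0.461, 0.0054, 0.0383]
orientation: [-3.142, -0.0, 3.027]
wrist_force: [-0.2, 0.2, -0.1]
width: 0.0201
finger_force: 0.2
```

Run:
```python
from h import *
im,d=save('side','s2'); im=im[:,:,::-1]; a=cv2.resize(im[200:310,220:390],None,fx=4.5,fy=4.5,interpolation=cv2.INTER_CUBIC); cv2.imwrite('pics/s2c.png',a)
print(state()['ee_pos'],state()['wrist_force'])
```

```text
[0.46165714 0.00531485 0.03840464] [ 1.70295298 -0.59535844  0.75858452]
```

View pics/s2c.png

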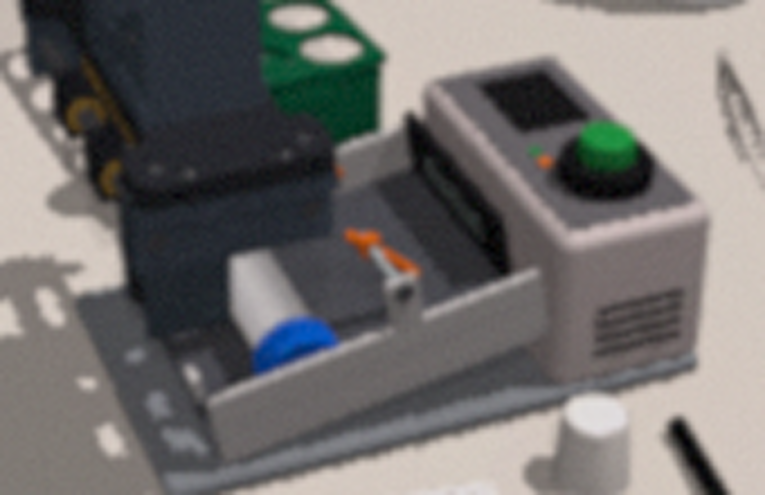

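The tube rolls squarely ahead of the fingers, with its cap now at (295,345) in the crop. I continue.

>>> {"method": "step_arm", "body": {"plan": [[-0.1,0,-0.018,0,0,0],[-0.1,0,-0.018,0,0,0],[-0.1,0,-0.018,0,0,0],[-0.1,0,-0.018,0,0,0],[-0.1,0,-0.018,0,0,0],[-0.1,0,-0.018,0,0,0],[-0.1,0,-0.018,0,0,0],[-0.1,0,-0.018,0,0,0],[-0.1,0,-0.018,0,0,0],[-0.1,0,-0.018,0,0,0]]}}

```text
clock: 6.2
ee_pos: [0.5007, 0.0008, 0.0455]
orientation: [-3.142, 0.0, 3.027]
wrist_force: [-0.6, 0.1, 0.1]
width: 0.0202
finger_force: 0.2
```

>>> {"method": "step_arm", "body": {"plan": [[-0.1,0,-0.018,0,0,0],[-0.1,0,-0.018,0,0,0],[-0.1,0,-0.018,0,0,0],[-0.1,0,-0.018,0,0,0],[-0.1,0,-0.018,0,0,0],[-0.1,0,-0.018,0,0,0],[-0.1,0,-0.018,0,0,0],[0,0,0,0,0,0]]}}

```text
clock: 7.2
ee_pos: [0.5288, -0.0024, 0.0506]
orientation: [3.142, 0.001, 3.027]
wrist_force: [-0.6, -0.0, 0.4]
width: 0.02
finger_force: 0.0
```

Run:
```python
from h import *
im,d=save('side','s3'); im=im[:,:,::-1]; a=cv2.resize(im[200:310,220:390],None,fx=4.5,fy=4.5,interpolation=cv2.INTER_CUBIC); cv2.imwrite('pics/s3c.png',a)
print(state()['ee_pos'],state()['wrist_force'])
```

```text
[ 0.52847978 -0.00236138  0.05049982] [ 0.01513757  0.06895875 -0.54211989]
```

View pics/s3c.png

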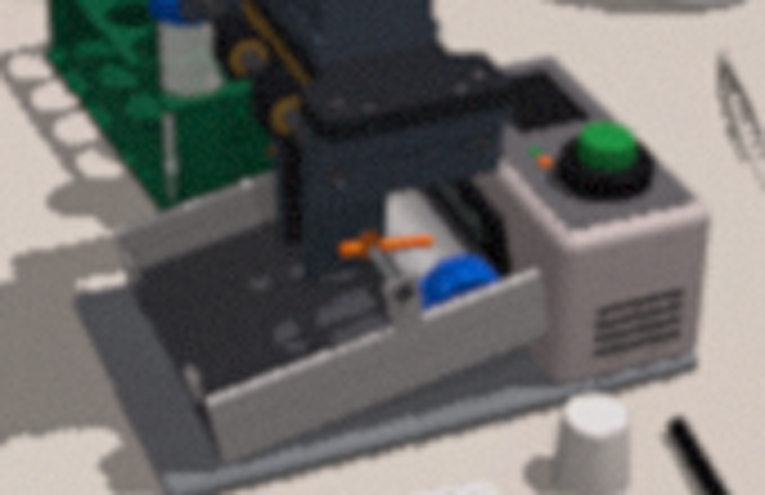

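The right catch is lifted and riding on the tube, which is still short of the stop. I advance in fine steps, watching the force.

>>> {"method": "step_arm", "body": {"plan": [[-0.075,0,-0.013,0,0,0],[-0.075,0,-0.013,0,0,0],[-0.075,0,-0.013,0,0,0],[0,0,0,0,0,0]]}}

```text
clock: 7.75
ee_pos: [0.5376, -0.0034, 0.0521]
orientation: [-3.142, 0.0, 3.027]
wrist_force: [0.7, -1.0, 1.2]
width: 0.02
finger_force: 0.0
```

>>> {"method": "step_arm", "body": {"plan": [[-0.05,0,-0.009,0,0,0],[0,0,0,0,0,0]]}}

```text
clock: 8.0
ee_pos: [0.5394, -0.0036, 0.0524]
orientation: [-3.142, 0.0, 3.027]
wrist_force: [0.1, 0.5, 1.6]
width: 0.0204
finger_force: 0.0
```

>>> {"method": "step_arm", "body": {"plan": [[-0.05,0,-0.009,0,0,0],[0,0,0,0,0,0]]}}

```text
clock: 8.25
ee_pos: [0.5408, -0.0038, 0.0526]
orientation: [-3.142, -0.001, 3.027]
wrist_force: [-2.9, -0.4, 1.1]
width: 0.0201
finger_force: 1.5
```

>>> {"method": "step_arm", "body": {"plan": [[-0.02,0,0,0,0,0],[0,0,0,0,0,0]]}}

```text
clock: 8.5
ee_pos: [0.5409, -0.0038, 0.0526]
orientation: [-3.142, -0.002, 3.027]
wrist_force: [-5.8, -0.3, 3.5]
width: 0.0197
finger_force: 3.3
```

Run:
```python
from h import *
b=[]
for n,(v0,v1,u0,u1) in dict(side=(215,275,270,350),top=(180,240,280,360)).items():
    im,d=save(n,n+'4'); b.append(cv2.resize(im[v0:v1,u0:u1,::-1],None,fx=5,fy=5,interpolation=cv2.INTER_CUBIC))
cv2.imwrite('pics/c4.png',np.hstack(b)); print(state()['ee_pos'],state()['wrist_force'])
```

```text
[ 0.54089673 -0.0037997   0.05255951] [-5.81062061 -0.02682321  2.76524894]
```

View pics/c4.png

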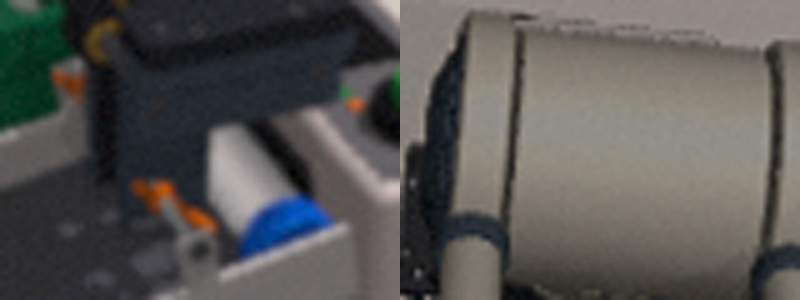

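The right catch has dropped; the left one is hidden by the gripper. I back off gently, rise, and look.

>>> {"method": "step_arm", "body": {"plan": [[0.06,0,0.01,0,0,0],[0.06,0,0.01,0,0,0],[0.06,0,0.01,0,0,0],[0.06,0,0.01,0,0,0],[0.1,0,0.01,0,0,0],[0.2,0,0.02,0,0,0],[0.3,0,0.02,0,0,0],[0.3,0,0,0,0,0]], "gripper": 20}}

```text
clock: 9.6
ee_pos: [0.4955, 0.0014, 0.0491]
orientation: [-3.142, -0.001, 3.027]
wrist_force: [-0.2, -0.1, -0.1]
width: 0.0205
finger_force: 0.0
```

>>> {"method": "step_arm", "body": {"plan": [[0.5,0,-0.6,0,0,0],[0.5,0,-1,0,0,0],[0.5,0,-1,0,0,0],[0,0,-1,0,0,0],[0,0,-0.5,0,0,0],[0,0,0,0,0,0]], "gripper": 0}}

```text
clock: 10.35
ee_pos: [0.4372, 0.0082, 0.2142]
orientation: [3.142, 0.003, 3.027]
wrist_force: [-0.2, 0.1, -1.2]
width: 0.0005
finger_force: 0.0
```

Run:
```python
from h import *
b=[]
for n,(v0,v1,u0,u1) in dict(side=(215,275,270,350),top=(180,240,280,360)).items():
    im,d=save(n,n+'5'); b.append(cv2.resize(im[v0:v1,u0:u1,::-1],None,fx=5,fy=5,interpolation=cv2.INTER_CUBIC))
cv2.imwrite('pics/c5.png',np.hstack(b)); print(state()['ee_pos'],state()['wrist_force'])
```

```text
[0.43640909 0.00818412 0.21252429] [ 1.21419533 -0.99686757  0.3948977 ]
```

View pics/c5.png

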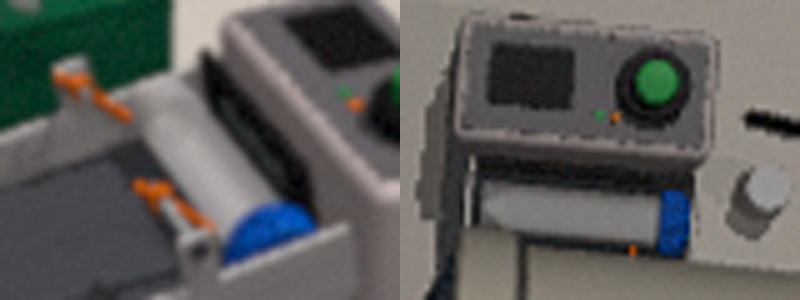

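Both catches are down behind the tube (left at (95,95), right at (175,205) in the crop), and the tube is parallel to the stop. Now the key.

>>> {"method": "step_arm", "body": {"plan": [[-1,-0.19,0,0,0,0],[-1,-0.19,0,0,0,0],[-1,-0.19,0,0,0,0],[-1,-0.19,0,0,0,0],[-1,-0.19,0.5,0,0,0],[0,0,1,0,0,0],[0,0,0.6,0,0,0],[0,0,0,0,0,0],[0,0,0,0,0,0]], "gripper": 0}}

```text
clock: 11.58
ee_pos: [0.6316, -0.0524, 0.1295]
orientation: [-3.142, 0.0, 3.027]
wrist_force: [0.2, 0.1, 0.1]
width: 0.0004
finger_force: 0.0
```

>>> {"method": "step_arm", "body": {"plan": [[0,0,0.3,0,0,0],[0,0,0.3,0,0,0],[0,0,0.1,0,0,0],[0,0,0.05,0,0,0],[0,0,0,0,0,0]]}}

```text
clock: 12.2
ee_pos: [0.6315, -0.0524, 0.1008]
orientation: [-3.141, 0.001, 3.027]
wrist_force: [-9.4, 1.2, 28.5]
width: 0.0003
finger_force: 13.8
```

>>> {"method": "step_arm", "body": {"plan": [[0,0,0.05,0,0,0],[0,0,0.05,0,0,0],[0,0,0,0,0,0]]}}

```text
clock: 12.58
ee_pos: [0.6317, -0.0524, 0.0999]
orientation: [-3.141, 0.003, 3.028]
wrist_force: [-24.3, 4.2, 74.7]
width: 0.0002
finger_force: 36.9
```

>>> {"method": "step_arm", "body": {"plan": [[0,0,0.04,0,0,0],[0,0,0,0,0,0]]}}

```text
clock: 12.82
ee_pos: [0.6318, -0.0524, 0.0995]
orientation: [-3.141, 0.004, 3.028]
wrist_force: [-29.9, 5.1, 92.5]
width: 0.0008
finger_force: 46.2
```

Force rose hard at z ≈ 0.101. I back off in steps to tell whether the key bottomed out or the collar was touched.

>>> {"method": "step_arm", "body": {"plan": [[0,0,-0.08,0,0,0],[0,0,-0.06,0,0,0],[0,0,0,0,0,0]]}}

```text
clock: 13.2
ee_pos: [0.6315, -0.0524, 0.1008]
orientation: [-3.141, 0.001, 3.027]
wrist_force: [-8.7, 1.5, 28.3]
width: 0.0007
finger_force: 14.1
```

>>> {"method": "step_arm", "body": {"plan": [[0,0,-0.03,0,0,0],[0,0,0,0,0,0]]}}

```text
clock: 13.45
ee_pos: [0.6314, -0.0524, 0.1011]
orientation: [-3.142, 0.0, 3.027]
wrist_force: [-4.6, 1.1, 14.5]
width: 0.0005
finger_force: 7.2
```

>>> {"method": "step_arm", "body": {"plan": [[0,0,-0.03,0,0,0],[0,0,0,0,0,0]]}}

```text
clock: 13.7
ee_pos: [0.6313, -0.0524, 0.1016]
orientation: [-3.142, -0.0, 3.027]
wrist_force: [-2.1, -0.4, 3.8]
width: 0.0006
finger_force: 1.8
```

>>> {"method": "step_arm", "body": {"plan": [[0,0,-0.05,0,0,0],[0,0,0,0,0,0]]}}

```text
clock: 13.95
ee_pos: [0.6314, -0.0524, 0.1036]
orientation: [-3.142, -0.0, 3.027]
wrist_force: [-1.1, 0.5, 2.7]
width: 0.0005
finger_force: 1.4
```

>>> {"method": "step_arm", "body": {"plan": [[0,0,-0.05,0,0,0],[0,0,0,0,0,0]]}}

```text
clock: 14.2
ee_pos: [0.6315, -0.0524, 0.1056]
orientation: [-3.142, 0.0, 3.027]
wrist_force: [0.2, 0.4, 2.1]
width: 0.0006
finger_force: 0.9
```

>>> {"method": "step_arm", "body": {"plan": [[0,0,-0.025,0,0,0],[0,0,0,0,0,0],[0,0,0,0,0,0]]}}

```text
clock: 14.58
ee_pos: [0.6315, -0.0524, 0.1065]
orientation: [-3.142, 0.0, 3.027]
wrist_force: [0.2, 0.8, 0.8]
width: 0.0005
finger_force: 0.7
```

>>> {"method": "step_arm", "body": {"plan": [[0,0,-0.025,0,0,0],[0,0,0,0,0,0],[0,0,0,0,0,0]]}}

```text
clock: 14.95
ee_pos: [0.6314, -0.0524, 0.1075]
orientation: [-3.142, -0.0, 3.027]
wrist_force: [0.4, -0.3, 0.2]
width: 0.0005
finger_force: 0.0
```

>>> {"method": "step_arm", "body": {"plan": [[0,0,-0.025,0,0,0],[0,0,0,0,0,0],[0,0,0,0,0,0]]}}

```text
clock: 15.32
ee_pos: [0.6314, -0.0524, 0.1086]
orientation: [3.142, -0.0, 3.027]
wrist_force: [-0.2, -0.9, -0.2]
width: 0.0007
finger_force: 0.0
```

>>> {"method": "step_arm", "body": {"plan": [[0,0,-0.5,0,0,0],[0,0,-1,0,0,0],[1,0,-1,0,0,0],[1,0,0,0,0,0],[1,0,0,0,0,0],[1,0,0,0,0,0],[1,0,0,0,0,0],[0,0,0,0,0,0],[0,0,0,0,0,0]]}}

```text
clock: 16.45
ee_pos: [0.4336, -0.0298, 0.2089]
orientation: [-3.142, 0.001, 3.027]
wrist_force: [-0.0, 0.1, -0.1]
width: 0.0004
finger_force: 0.0
```

Run:
```python
from h import *
b=[]
for n,(v0,v1,u0,u1) in dict(side=(215,275,290,370),top=(180,240,280,360)).items():
    im,d=save(n,n+'6'); b.append(cv2.resize(im[v0:v1,u0:u1,::-1],None,fx=5,fy=5,interpolation=cv2.INTER_CUBIC))
    c=cloud(n,d); rr=np.hypot(c[...,0]-.6315,c[...,1]+.053)
    hs=cv2.cvtColor(im,cv2.COLOR_RGB2HSV); g=(hs[...,0]>45)&(hs[...,0]<80)&(hs[...,1]>120)
    near=(rr<.03)&(c[...,2]>.07)
    print(n,'key top',np.percentile(c[...,2][g&near],[10,50,75,90]).round(4),'collar',np.percentile(c[...,2][near&(im.max(-1)<50)],[25,50,75,90]).round(4))
    q=c[g&near&(c[...,2]>.1)]; print(q.mean(0))
    h=(c[...,2]>.08)&(c[...,2]<.091)&(rr>.03)&(rr<.08)&(c[...,0]>.6); print('housing',np.median(c[...,2][h]))
cv2.imwrite('pics/c6.png',np.hstack(b)); print(state()['ee_pos'],state()['wrist_force'])
```

```text
side key top [0.0976 0.1046 0.1067 0.1071] collar [0.0911 0.0952 0.097  0.0978]
[ 0.62693282 -0.05739227  0.10520008]
housing 0.08605838918684866
top key top [0.0988 0.1063 0.1078 0.1092] collar [0.0923 0.0954 0.0973 0.0997]
[ 0.63095305 -0.05155233  0.1063044 ]
housing 0.08590356242724306
[ 0.43379188 -0.02980531  0.20862169] [ 0.70657935  0.22766387 -0.18914847]
```

View pics/c6.png

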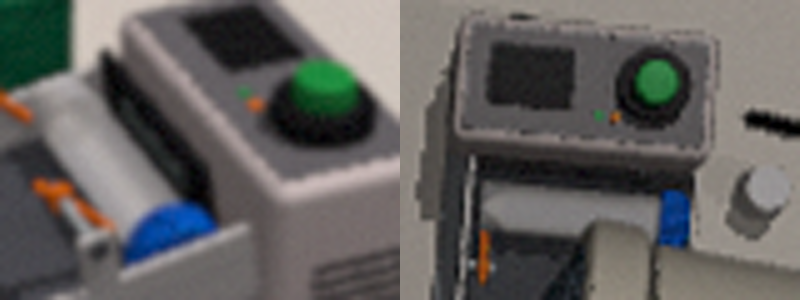

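The key springs back: contact ended at z ≈ 0.107 and the hard stop was at ≈ 0.101, above the collar at about 0.097, so it was pressed its full 6 mm. The tube is still held and both catches are down. Handing in.

```bash
python3 -c "
from bench import *
print(hand_in())"
```

```text
the job is handed in; nothing more can be done
None
```

The tube was rolled up to the stop with both catches down behind it, then the scan key was pressed fully down and let go, and the job was handed in at about 16.6 s; the fingertip press on the key overshot to about 92 N at the wrist (limit 120 N).

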